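# Open the saggar and present the coat peg level over it

### The job

Lift the lid off the clay firing box by its knob and set it down flat on the wooden board, and let go of it. Then pick up the unglazed clay coat peg from the table by its stem at its balance point (near its thick plate, not the middle of its length) and hold it level, clear above the open box, with the middle of its length over the middle of the opening and its length along the box's length, ready to be lowered straight in. Finish while still holding it there, still; do not drop anything, and leave the bowl, mug and sanding block where they are.

Things in the scene. Friction and masses are not known exactly. Their poses are not given: they have to be found in the camera images.
- lid_knob (a point): Centre of the round upright knob in the middle of the box's loose lid. Knob 30 mm in diameter on a thinner neck; this point is 26 mm above the lid's upper face, 16 mm below the knob's top. It is 35 mm above the rim while the lid is on the box (its start), and 40 mm above any flat surface the lid is laid on. x along the lid's length, z up.
- saggar_mouth (a point): Middle of the opening of the firing box (saggar), at rim height, 80 mm above the table. An open-topped brown fired-clay box fixed to the table, outside 250 mm (x) by 116 mm (y) by 80 mm high, walls 10 mm thick, so the opening is 230 x 96 mm. x along its length, z up.
- saggar: The same firing box; origin at the centre of its underside on the table, x along its length.
- board_top (a point): Middle of the upper face of the wooden board, 280 mm (x) by 170 mm (y) by 15 mm thick, fixed flat on the table; this point is 15 mm above the table. x along its length, z up.
- board: The same wooden board; origin at the centre of its underside.
- lid: The lid: brown fired-clay slab 256 mm (x) by 122 mm (y) by 9 mm (3 mm past the box all round), about 0.5 kg. Under it a locating step, 222 x 88 mm and 5 mm deep, hangs loosely in the box's mouth; laid down, the lid rests on this step. Origin: middle of the slab's underside, 35 mm straight below the knob's centre.
- peg_balance (a point): Balance point (centre of mass) of the coat peg, on its stem's centre line, 58 mm from the plate's outer face, 30 mm from the plate's inner face (bare stem on both sides), 35 mm from the middle of the peg's length, 25 mm above the table at the start. x along the peg from plate to disc; z up when level.
- peg_middle (a point): Middle of the coat peg's length, on the stem's centre line, 35 mm from the balance point towards the disc (+x of the peg, which runs from plate to disc).
- peg: Light-brown unglazed clay coat peg, one rigid piece, about 0.29 kg, 186 mm long in x: thick wall plate at the -x end (28 mm in x, 60 wide, 50 high), square stem 150 mm long, 16 x 16 mm, thin stop disc at the +x end (50 mm diameter, 8 thick). Lies level on plate and disc, stem centre 25 mm above the table. Origin 25 mm straight below the balance point, at underside level.
- bowl: Bystander: blue ceramic bowl, 120 mm across, 50 mm high; origin at the centre of its underside. Leave alone.
- mug: Bystander: white mug, 76 mm across, 85 mm high; origin at the centre of its underside. Leave alone.
- sanding_block: Bystander: cork sanding block 70 x 45 x 30 mm; origin at the centre of its underside. Leave alone.

How it is judged:
By the outcome, as a careful person would: the job done as asked, in the order asked, and still so for the second after the job is handed in, while the arm keeps its last pose, push and grip.
It also fails if it takes over 56 s, if anything falls off the work surface, if the arm or the gripper's body presses on something with over 40 N, if the wrist force passes 120 N, or if a joint passes its speed limit or range.

### The arm

A 6-joint arm with a two-finger parallel gripper is mounted at the origin on the work surface. World frame = base frame: x ahead of the robot, y to its left, z up, the work surface at z = 0. Lengths are in m, angles in rad, forces in N, time in s.
With the tool pointing down it reaches from about 0.3 to 0.85 m from the base axis. Payload 4.2 kg.
Tool frame: the origin (TCP) lies at the very end of the fingers, on their centre line; the grasp point (between the pads) lies robot.pinch_z behind it (robot.pinch_z is the distance from the TCP to the grasp point, in m); x points along the fingers, z is the direction in which the jaws open and shut, and the axes are right-handed (so a half turn about x gives the same grasp; the last joint's range is limited). The gripper opens to 91 mm and grips with 3 to 60 N. Pads are 32 mm wide; open, the fingers measure 118 mm over their backs; the gripper's body (76 mm by 178 mm) begins 60 mm behind the grasp point.
Start: joints at [1.216, 0.32, 1.565, -0, 1.257, -0.02], TCP at [0.189, 0.543, 0.214] pointing down, gripper open.
Joint ranges: [-3.11, 3.11], [-0.84, 2.01], [0.21, 2.61], [-1.34, 4.49], [0.05, 2.63], [-2.56, 2.56]. Speed limits (rad/s): [2.57, 2.57, 3.14, 3.14, 3.14, 3.14].

### API

Orientations are given as a unit quaternion [w, x, y, z].
In Python, from cell import robot gives the robot as it stands.
- The arm moves only by the tool jog_arm, never from a script. Its argument "series" is one flat list of numbers, 6 for each row, row after row: the shift along the tool's x, y, z normalised to -1 to 1, where 1 is 20 cm, then the turn, a rotation vector about the tool's x, y, z normalised to -1 to 1, where 1 is 60 degrees. In form: [tx, ty, tz, ax, ay, az, tx, ty, tz, ax, ay, az, ...]. A call has exactly 8 rows; each row is the pose to reach, as a shift and turn from the pose commanded when the call began, along the tool's axes at that moment; what a row does not reach only later rows make up. A row lasts 1/10 s, in which the tool goes at most 50 mm and 8.59 degrees, less where a joint would pass 70% of its speed; a pose out of reach is approached as far as the arm can. A call with a number of a shift or a turn outside -1 to 1 is refused whole. A call with a gripper value outside its range is refused whole. "grip" is the gripper's target within -1 to 1 (fully open at 1, half-way at 0, shut at -1), set as the call begins (left out, the last holds). The fingers move at their own pace and stop on an object; "force" is the grip in N (left out, the last holds). Time passes only in rows, so rows that repeat a pose let the fingers close, or fill a call up. It gives the time, the measured TCP pose, the force and the opening at its end, in the units of the state.
- robot.state(): the state, without advancing time (a new reading comes with each control period).
- robot.camera(name): name is "scene" or "top" or "wrist"; returns the picture (400x640x3 uint8, blue, green, red); there is no depth.
- robot.camera_info(name): a dict with "fx", "fy", "cx", "cy" (pixels), "position" and "rotation" of the camera in the world; the wrist camera has in their place "T_tool_cam" (4x4, takes a point from camera to tool coordinates, whose origin is the TCP and whose axes are the tool frame's). Camera axes: x right, y down, z forward; pixel columns grow to the right and rows downward; lengths in m; the calibration is good to about 2 mm. The wrist camera is an equidistant fisheye: a pixel r from the principal point sees the ray r / f radians off the axis. A picture is of the moment at which its call begins: read the wrist's pose just before it. camera_info takes no time and is no camera call.
- robot.hand_in(): hands the job in, once; it reports no verdict.
The state is a dict: "time": time; "joint_positions": joint angles; "joint_velocities": joint speeds; "effort": joint torques, N m; "position": TCP position; "eef_rot": TCP orientation; "force": force on the tool from outside, world axes, zero at the start; "ft_torque": the same for the moment, N m; "width": opening from 0.0 (shut) to 1.0 (fully open).
Only numpy, scipy, OpenCV 4.12 (cv2) and the standard library are available. Lean on these libraries where they do the work, as an engineer would, in place of code of your own. Each camera call takes 0.05 s, during which the arm holds its last target.

## Working session

There is one attempt and no reset: what is moved stays moved. The work goes in short steps, Python scripts to look and compute and a tool call to move; the robot and the scene stay as the last step left them, time stands still between calls to the robot, and variables do not carry over. Pictures are saved under pics/ and viewed, and the job is handed in when it is done.

Besides the shell and the picture viewer there is one more tool, called after ">>>" as name(argument=value, ...), one argument or row to a line, values as JSON. jog_arm: Moves the arm, as the interface text tells. Its arguments: {"type":"object","properties":{"series":{"type":"array","items":{"type":"number"}},"grip":{"type":"number"},"force":{"type":"number"}},"required":["series"]}

```bash
ls; mkdir -p pics; python3 - <<'E'
from cell import robot
import cv2
s=robot.state(); print(s); print(robot.pinch_z)
for n in ["scene","top"]:
    cv2.imwrite(f"pics/{n}0.png",robot.camera(n)); print(n,robot.camera_info(n))
print(robot.camera_info("wrist"))
E
```

```text
pics
{'time': 0.0, 'joint_positions': array([ 1.21597907e+00,  3.20301736e-01,  1.56569770e+00, -1.47884116e-05,
        1.25738933e+00, -1.99786968e-02]), 'joint_velocities': array([-7.50484070e-04, -2.06267080e-04, -2.22629126e-03,  1.99995377e-05,
       -2.38586506e-04,  2.75886941e-05]), 'effort': array([-7.62525688e-04, -4.12459981e+01, -2.31975889e+01,  7.26536172e-02,
        4.55107063e-02, -1.17400205e-04]), 'position': array([0.18876806, 0.54258682, 0.21310739]), 'eef_rot': array([ 0.57580499, -0.41005269,  0.57684904,  0.40932945]), 'force': array([ 0.87285752,  0.38305867, -0.47937335]), 'ft_torque': array([0.0275596 , 0.03493018, 0.06118147]), 'width': 0.9994902067202391}
0.0188
scene {'fx': 480.9820349317559, 'fy': 480.9820349317559, 'cx': 315.6009332567299, 'cy': 200.40834266514048, 'position': array([1.17454708, 0.17271218, 1.03164758]), 'rotation': array([-0.15218602,  0.58003517,  0.77071411, -0.21540282])}
top {'fx': 472.8040135544194, 'fy': 472.8040135544194, 'cx': 320.16197948054423, 'cy': 202.55483561444956, 'position': array([0.42070179, 0.01198728, 1.15544616]), 'rotation': array([-0.07787147,  0.71202691, -0.6940843 ,  0.07211591])}
{'fx': 309.70691628693146, 'fy': 309.70691628693146, 'cx': 319.29579582259555, 'cy': 198.5726236270192, 'T_tool_cam': array([[ 1.36366811e-03, -2.80509632e-01,  9.59850242e-01,
        -1.71421244e-01],
       [ 2.72352690e-04, -9.59850995e-01, -2.80510239e-01,
         8.00276387e-02],
       [ 9.99999033e-01,  6.43940662e-04, -1.23252064e-03,
         1.48536927e-03],
       [ 0.00000000e+00,  0.00000000e+00,  0.00000000e+00,
         1.00000000e+00]])}
```

View pics/top0.png

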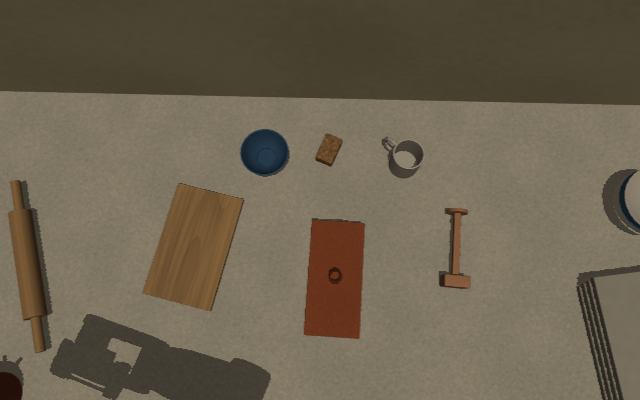

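View pics/scene0.png

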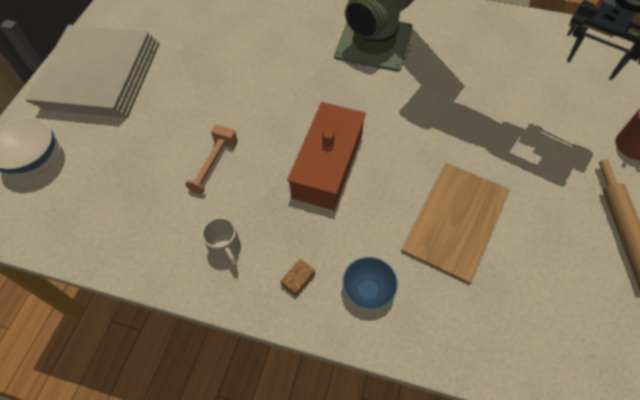

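The top view shows the board at about (194,247), the lidded box at (335,279), the peg at (457,248) with its plate at the bottom, and the bowl, sanding block and mug along the top. I'll enlarge it to get accurate pixels.

```bash
python3 - <<'E'
import cv2
im=cv2.imread("pics/top0.png")
def c(x0,y0,x1,y1,k,n): cv2.imwrite("pics/"+n,cv2.resize(im[y0:y1,x0:x1],None,fx=k,fy=k,interpolation=cv2.INTER_CUBIC))
c(295,210,375,345,4.4,"c_box.png") if 0 else c(295,210,375,345,4,"c_box.png")
c(435,200,480,295,6,"c_peg.png"); c(135,175,255,315,4,"c_board.png")
E
```

```text
(no output)
```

View pics/c_box.png

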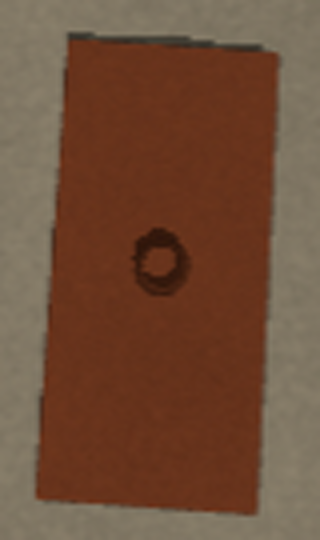

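View pics/c_peg.png

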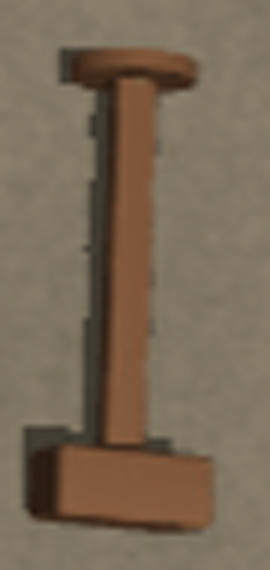

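View pics/c_board.png

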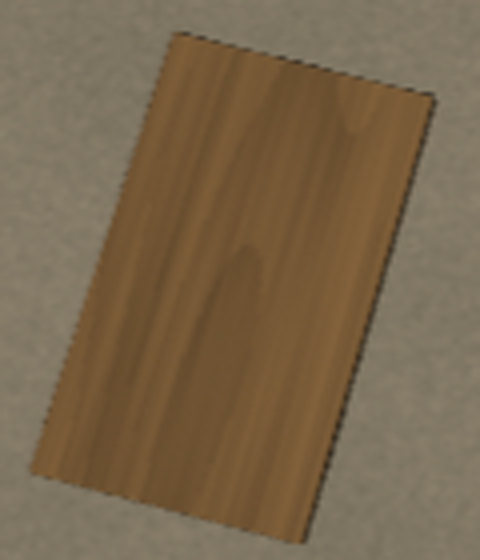

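```bash
cat > h.py <<'E'
import numpy as np, cv2
from scipy.spatial.transform import Rotation as R
def q2R(q): return R.from_quat(np.r_[q[1:],q[0]])
def ray(info,px):
    d=np.array([(px[0]-info['cx'])/info['fx'],(px[1]-info['cy'])/info['fy'],1.]); return q2R(info['rotation']).apply(d)
def at(info,px,z):
    d=ray(info,px);o=np.array(info['position']); return (o+d*(z-o[2])/d[2])
def proj(info,P):
    p=q2R(info['rotation']).inv().apply(np.atleast_2d(P)-info['position']); return np.c_[info['fx']*p[:,0]/p[:,2]+info['cx'],info['fy']*p[:,1]/p[:,2]+info['cy']]
def wray(robot_info,st,px):
    d=np.array([px[0]-robot_info['cx'],px[1]-robot_info['cy']]);r=np.hypot(*d);th=r/robot_info['fx']
    c=np.r_[d/r*np.sin(th),np.cos(th)] if r>0 else np.array([0,0,1.])
    T=robot_info['T_tool_cam'];Rt=q2R(st['eef_rot'])
    return Rt.apply(T[:3,3])+st['position'],Rt.apply(T[:3,:3]@c)
def wat(i,s,px,z):
    o,d=wray(i,s,px);return o+d*(z-o[2])/d[2]
def wproj(i,s,P):
    Rt=q2R(s['eef_rot']);T=i['T_tool_cam'];t=Rt.inv().apply(np.atleast_2d(P)-s['position'])
    c=(t-T[:3,3])@T[:3,:3];rh=np.hypot(c[:,0],c[:,1]);th=np.arctan2(rh,c[:,2])
    return np.c_[i['cx']+i['fx']*th*c[:,0]/rh,i['cy']+i['fx']*th*c[:,1]/rh]
def cr(pts,x0,y0,k): return [((x+.5)/k-.5+x0,(y+.5)/k-.5+y0) for x,y in pts]
E
python3 - <<'E'
from h import *
from cell import robot
i=robot.camera_info("top")
def rep(n,pts,z):
    P=np.array([at(i,p,z) for p in pts]);print(n,P[:,:2].round(4).tolist(),"mean",P.mean(0).round(4));
    e=np.diff(np.r_[P,P[:1]],axis=0);print("  len",np.linalg.norm(e,axis=1).round(4),"ang",np.degrees(np.arctan2(e[:,1],e[:,0])).round(2))
    return P
rep("lid",cr([(68,38),(278,52),(257,514),(37,499)],295,210,4),.089)
rep("board",cr([(175,33),(436,97),(304,544),(31,472)],135,175,4),.015)
rep("stem",cr([(115,80),(155,82),(146,444),(105,443)],435,200,6),.033)
rep("plate",cr([(58,449),(212,457),(210,525),(56,516)],435,200,6),.05)
print(at(i,cr([(160,262)],295,210,4)[0],.131))
print(q2R(robot.state()['eef_rot']).as_matrix().round(3))
E
```

```text
lid [[0.6114, 0.0423], [0.6063, -0.0779], [0.3516, -0.0682], [0.3563, 0.0515]] mean [ 0.4814 -0.0131  0.089 ]
  len [0.1203 0.2548 0.1198 0.2552] ang [-92.43 177.81  87.75  -2.08]
board [[0.708, 0.3794], [0.6712, 0.2141], [0.4, 0.2756], [0.4374, 0.441]] mean [0.5542 0.3275 0.015 ]
  len [0.1694 0.2781 0.1695 0.2776] ang [-102.55  167.23   77.27  -12.81]
stem [[0.6452, -0.2986], [0.6448, -0.3147], [0.5003, -0.3059], [0.5002, -0.2899]] mean [ 0.5726 -0.3023  0.033 ]
  len [0.016  0.1448 0.016  0.1452] ang [-91.49 176.53  90.09  -3.45]
plate [[0.4963, -0.2671], [0.4948, -0.3263], [0.4689, -0.3245], [0.4708, -0.2656]] mean [ 0.4827 -0.2959  0.05  ]
  len [0.0591 0.0259 0.0588 0.0255] ang [-91.48 175.99  88.17  -3.39]
[ 0.48318887 -0.01188363  0.131     ]
[[-0.001 -0.944  0.329]
 [-0.002  0.329  0.944]
 [-1.     0.    -0.002]]
```

```bash
cat >> h.py <<'E'
def Rdown(yaw):  # tool x down, tool z (jaws) at yaw deg
    a=np.radians(yaw);x=np.array([0,0,-1.]);z=np.array([np.cos(a),np.sin(a),0]);return R.from_matrix(np.c_[x,np.cross(z,x),z])
def need(st,pos,yaw):
    R0=q2R(st['eef_rot']);t=R0.inv().apply(np.array(pos)-st['position'])/.2;rv=(R0.inv()*Rdown(yaw)).as_rotvec()/np.radians(60)
    print("pos",st['position'].round(4),"jawyaw",np.degrees(np.arctan2(*R0.as_matrix()[[1,0],2])).round(2),"t",st['time'],"w",round(st['width'],3),"F",st['force'].round(2));print("NEED",t.round(4),rv.round(4))
E
python3 - <<'E'
from h import *
from cell import robot
need(robot.state(),[.47,-.012,.26],-2.2)
E
```

```text
pos [0.1888 0.5427 0.2132] jawyaw 70.82 t 0.1 w 1.001 F [-0.37  0.14 -0.41]
NEED [-0.2306 -2.2393 -2.1577] [ 1.217e+00 -1.400e-03  9.000e-04]
```

>>> jog_arm(
  series=[-0.23,-0.95,-0.92,0.6,0,0,-0.23,-0.95,-0.92,0.6,0,0,-0.23,-0.95,-0.92,0.6,0,0,-0.23,-0.95,-0.92,0.6,0,0,-0.23,-0.95,-0.92,0.6,0,0,-0.23,-0.95,-0.92,0.6,0,0,-0.23,-0.95,-0.92,0.6,0,0,-0.23,-0.95,-0.92,0.6,0,0],
  grip=1,
  force=30,
)

```text
time: 0.9
position: [0.3078, 0.307, 0.2598]
eef_rot: [0.675, -0.211, 0.675, 0.211]
force: [0.1, -0.1, 0.2]
width: 0.998
```

```bash
python3 - <<'E'
from h import *
from cell import robot
need(robot.state(),[.47,-.012,.26],-2.2)
E
```

```text
pos [0.3078 0.307  0.2598] jawyaw 34.76 t 0.9 w 0.998 F [ 0.05 -0.06  0.24]
NEED [-0.0022 -1.7725 -0.243 ] [ 6.16e-01 -2.00e-04 -6.00e-04]
```

>>> jog_arm(
  series=[0,-1,-0.13,0.6,0,0,0,-1,-0.13,0.6,0,0,0,-1,-0.13,0.6,0,0,0,-1,-0.13,0.6,0,0,0,-1,-0.13,0.6,0,0,0,-1,-0.13,0.6,0,0,0,-1,-0.13,0.6,0,0,0,-1,-0.13,0.6,0,0],
)

```text
time: 1.7
position: [0.4002, 0.1295, 0.2598]
eef_rot: [0.707, 0.006, 0.707, -0.006]
force: [-0.3, 0.9, 0.0]
width: 1.001
```

```bash
python3 - <<'E'
from h import *
from cell import robot
need(robot.state(),[.48,-.012,.24],-2.2)
E
```

```text
pos [0.4002 0.1295 0.2598] jawyaw -0.96 t 1.7 w 1.001 F [-0.35  0.87  0.03]
NEED [ 0.0983 -0.7007  0.411 ] [ 0.0206 -0.0005 -0.0004]
```

>>> jog_arm(
  series=[0.1,-0.7,0.41,0.02,0,0,0.1,-0.7,0.41,0.02,0,0,0.1,-0.7,0.41,0.02,0,0,0.1,-0.7,0.41,0.02,0,0,0.1,-0.7,0.41,0.02,0,0,0.1,-0.7,0.41,0.02,0,0,0.1,-0.7,0.41,0.02,0,0,0.1,-0.7,0.41,0.02,0,0],
)

```text
time: 2.5
position: [0.4794, -0.0124, 0.2404]
eef_rot: [0.707, 0.014, 0.707, -0.014]
force: [-0.5, -0.4, -0.0]
width: 1.001
```

```bash
python3 - <<'E'
from h import *
from cell import robot
s=robot.state();need(s,[.482,-.012,.24],-2.2)
im=robot.camera("wrist");cv2.imwrite("pics/w1.png",im);i=robot.camera_info("wrist")
for P in ([.482,-.012,.115],[.482,-.012,.131],[.6114,.0423,.089],[.6063,-.0779,.089],[.3516,-.0682,.089],[.3563,.0515,.089]): print(P,wproj(i,s,P).round(1))
E
```

```text
pos [ 0.4794 -0.0124  0.2404] jawyaw -2.25 t 2.5 w 1.001 F [-0.49 -0.38 -0.04]
NEED [0.0019 0.0024 0.0129] [-0.0008  0.0006 -0.0004]
[0.482, -0.012, 0.115] [[322.  192.3]]
[0.482, -0.012, 0.131] [[322.2 196.7]]
[0.6114, 0.0423, 0.089] [[438.4 133.9]]
[0.6063, -0.0779, 0.089] [[428.6 236.5]]
[0.3516, -0.0682, 0.089] [[213.1 236.8]]
[0.3563, 0.0515, 0.089] [[203.9 134.4]]
```

View pics/w1.png

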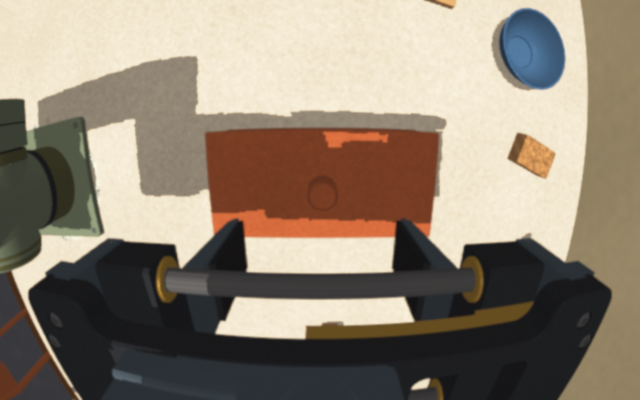

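The lid's corners sit at (206,133), (439,130), (430,236) and (213,237), and the knob is at (322,194). That is within 1–2 px of the projected top-camera estimate, so I'll descend.

>>> jog_arm(
  series=[0.15,0,0.013,0,0,0,0.3,0,0.013,0,0,0,0.45,0,0.013,0,0,0,0.55,0,0.013,0,0,0,0.62,0,0.013,0,0,0,0.68,0,0.013,0,0,0,0.715,0,0.013,0,0,0,0.715,0,0.013,0,0,0],
)

```text
time: 3.35
position: [0.4819, -0.0135, 0.0964]
eef_rot: [0.706, 0.015, 0.707, -0.014]
force: [-0.0, 0.3, 0.4]
width: 1.0
```

>>> jog_arm(
  series=[0,0,0,0,0,0,0,0,0,0,0,0,0,0,0,0,0,0,0,0,0,0,0,0,0,0,0,0,0,0,0,0,0,0,0,0,0,0,0,0,0,0,0,0,0,0,0,0],
  grip=-1,
  force=35,
)

```text
time: 4.15
position: [0.4823, -0.0139, 0.0969]
eef_rot: [0.707, 0.015, 0.707, -0.015]
force: [-2.4, -0.1, 1.2]
width: 0.326
```

```bash
python3 - <<'E'
from h import *
from cell import robot
s=robot.state();need(s,[.482,-.012,.0962],-2.2)
cv2.imwrite("pics/w2.png",robot.camera("wrist"))
E
```

```text
pos [ 0.4823 -0.0139  0.0969] jawyaw -2.38 t 4.15 w 0.326 F [-2.44 -0.13  1.22]
NEED [ 0.0036  0.0096 -0.0021] [-0.0031 -0.0003 -0.0001]
```

View pics/w2.png

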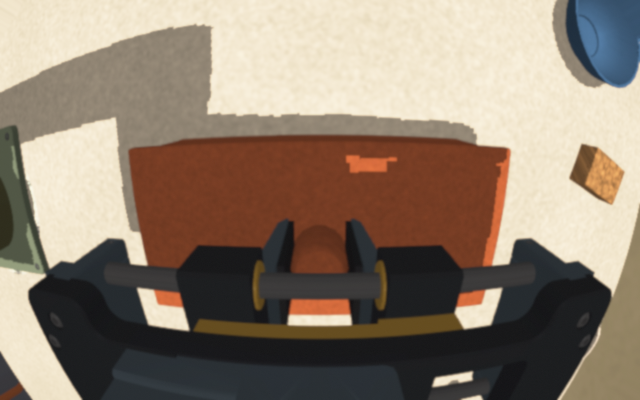

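The knob is gripped: the opening reads 29.7 mm and the knob sits between the pads. I'll lift slowly.

>>> jog_arm(
  series=[-0.02,0,0,0,0,0,-0.05,0,0,0,0,0,-0.1,0,0,0,0,0,-0.16,0,0,0,0,0,-0.22,0,0,0,0,0,-0.28,0,0,0,0,0,-0.33,0,0,0,0,0,-0.35,0,0,0,0,0],
)

```text
time: 5.0
position: [0.4831, -0.014, 0.1684]
eef_rot: [0.708, 0.015, 0.706, -0.015]
force: [-0.8, 0.7, -4.7]
width: 0.318
```

```bash
python3 - <<'E'
from h import *
from cell import robot
s=robot.state();need(s,[.5542,.3275,.17],-12.8)
cv2.imwrite("pics/w3.png",robot.camera("wrist"));cv2.imwrite("pics/t3.png",robot.camera("top"))
E
```

```text
pos [ 0.4831 -0.014   0.1684] jawyaw -2.39 t 5.0 w 0.318 F [-0.82  0.72 -4.68]
NEED [-0.0073  1.7206  0.284 ] [ 0.1736  0.0022 -0.0003]
```

View pics/w3.png

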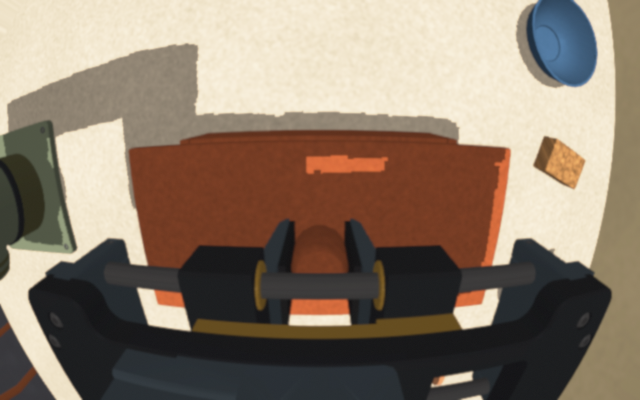

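View pics/t3.png

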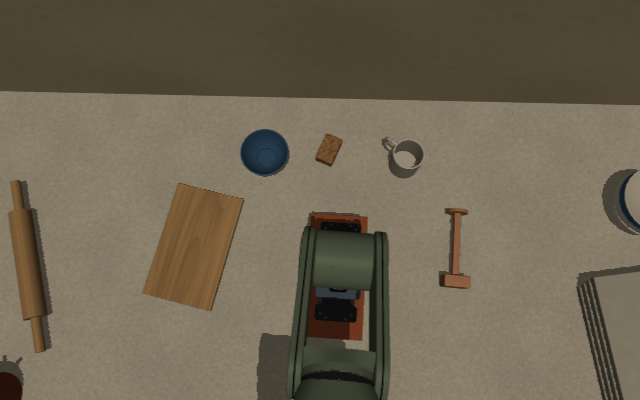

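The lid has lifted level: its corners stay at (131,149) and (509,149) in the wrist view, and the load reads about 4.7 N. Now I'll carry it to the board.

>>> jog_arm(
  series=[0,0.04,0.007,0.005,0,0,0,0.12,0.02,0.015,0,0,0,0.24,0.04,0.03,0,0,0,0.38,0.063,0.04,0,0,0,0.53,0.087,0.055,0,0,0,0.68,0.112,0.07,0,0,0,0.82,0.135,0.085,0,0,0,0.95,0.157,0.096,0,0],
)

```text
time: 5.9
position: [0.5213, 0.1765, 0.166]
eef_rot: [0.705, 0.05, 0.706, -0.05]
force: [0.2, 0.2, -4.9]
width: 0.32
```

```bash
python3 - <<'E'
from h import *
from cell import robot
s=robot.state();need(s,[.5542,.3275,.17],-12.8)
E
```

```text
pos [0.5213 0.1765 0.166 ] jawyaw -8.16 t 5.9 w 0.32 F [ 0.22  0.16 -4.88]
NEED [-0.0204  0.7707  0.0555] [ 0.0774 -0.0016  0.0004]
```

>>> jog_arm(
  series=[-0.005,0.13,0.01,0.013,0,0,-0.01,0.27,0.02,0.027,0,0,-0.01,0.41,0.03,0.041,0,0,-0.01,0.53,0.04,0.053,0,0,-0.01,0.63,0.047,0.063,0,0,-0.01,0.7,0.052,0.07,0,0,-0.01,0.74,0.055,0.075,0,0,-0.01,0.75,0.055,0.077,0,0],
)

```text
time: 6.7
position: [0.5537, 0.3221, 0.1683]
eef_rot: [0.702, 0.078, 0.703, -0.079]
force: [-0.8, 0.0, -4.8]
width: 0.317
```

```bash
python3 - <<'E'
from h import *
from cell import robot
i=robot.camera_info("wrist")
s=robot.state();cv2.imwrite("pics/w4.png",robot.camera("wrist"));s=robot.state();need(s,[.5542,.3275,.17],-12.8)
for P in [[0.708, 0.3794,.015], [0.6712, 0.2141,.015], [0.4, 0.2756,.015], [0.4374, 0.441,.015]]: print(wproj(i,s,P).round(1))
E
```

```text
pos [0.5537 0.3217 0.1685] jawyaw -12.75 t 6.75 w 0.32 F [-0.04  0.32 -5.44]
NEED [-0.0076  0.0289 -0.0038] [ 0.0008 -0.0007  0.0007]
[[445.9 106.5]]
[[433.3 249.4]]
[[205.1 249.2]]
[[192.  106.2]]
```

View pics/w4.png

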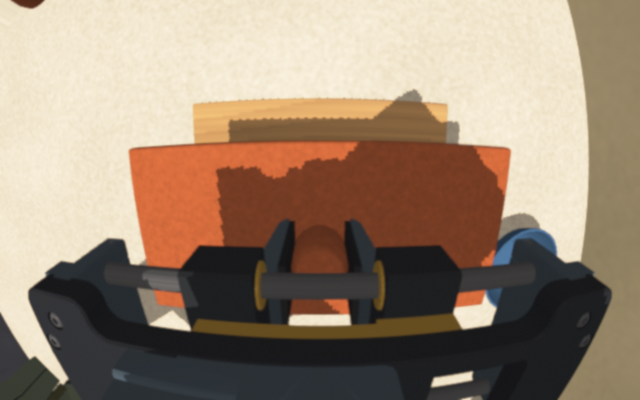

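>>> jog_arm(
  series=[0.04,0.034,0,0,0,0,0.13,0.034,0,0,0,0,0.25,0.034,0,0,0,0,0.37,0.034,0,0,0,0,0.48,0.034,0,0,0,0,0.57,0.034,0,0,0,0,0.61,0.034,0,0,0,0,0.625,0.034,0,0,0,0],
)

```text
time: 7.55
position: [0.5549, 0.3276, 0.0429]
eef_rot: [0.702, 0.078, 0.703, -0.079]
force: [-0.0, 0.3, -3.5]
width: 0.321
```

```bash
python3 - <<'E'
from h import *
from cell import robot
s=robot.state();cv2.imwrite("pics/w5.png",robot.camera("wrist"));cv2.imwrite("pics/t5.png",robot.camera("scene"));s=robot.state();need(s,[.555,.3285,.0369],-12.8)
E
```

```text
pos [0.5557 0.3281 0.0442] jawyaw -12.78 t 7.65 w 0.319 F [ 0.6  -1.   -5.13]
NEED [ 0.0363  0.0011 -0.0036] [ 0.0003  0.0003 -0.0003]
```

View pics/t5.png

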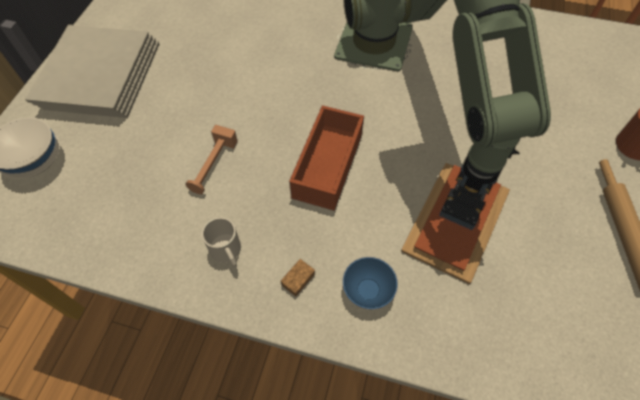

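View pics/w5.png

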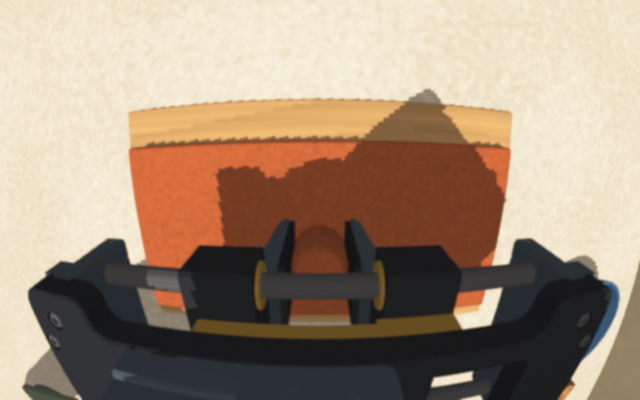

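Over the board, the lid's ends (130 and 511) line up with the board's ends (129 and 512), and there is a margin at the front and back. I'll lower it gently.

>>> jog_arm(
  series=[0.008,0,0,0,0,0,0.014,0,0,0,0,0,0.02,0,0,0,0,0,0.025,0,0,0,0,0,0.029,0,0,0,0,0,0.033,0,0,0,0,0,0.036,0,0,0,0,0,0.036,0,0,0,0,0],
)

```text
time: 8.45
position: [0.5554, 0.3282, 0.037]
eef_rot: [0.703, 0.079, 0.703, -0.079]
force: [0.2, 0.6, -2.5]
width: 0.319
```

```bash
python3 - <<'E'
from h import *
from cell import robot
s=robot.state();need(s,[.555,.3285,.0369],-12.8)
E
```

```text
pos [0.5554 0.3282 0.037 ] jawyaw -12.76 t 8.45 w 0.319 F [ 0.18  0.64 -2.46]
NEED [ 0.0004  0.0012 -0.0022] [ 0.0006  0.     -0.0001]
```

Contact is starting, with the load down from 5 N to 2.5 N. I'll go a millimetre lower.

>>> jog_arm(
  series=[0.002,0,0,0,0,0,0.004,0,0,0,0,0,0.006,0,0,0,0,0,0.006,0,0,0,0,0,0.006,0,0,0,0,0,0.006,0,0,0,0,0,0.006,0,0,0,0,0,0.006,0,0,0,0,0],
)

```text
time: 9.25
position: [0.5554, 0.3282, 0.0369]
eef_rot: [0.703, 0.079, 0.703, -0.078]
force: [-2.6, -2.0, 5.6]
width: 0.317
```

It's seated, with +5.6 N pushing up, so I'll release.

>>> jog_arm(
  series=[0,0,0,0,0,0,0,0,0,0,0,0,0,0,0,0,0,0,0,0,0,0,0,0,0,0,0,0,0,0,0,0,0,0,0,0,0,0,0,0,0,0,0,0,0,0,0,0],
  grip=1,
)

```text
time: 10.05
position: [0.5554, 0.3282, 0.0355]
eef_rot: [0.703, 0.079, 0.703, -0.079]
force: [0.1, 0.2, -0.1]
width: 0.982
```

>>> jog_arm(
  series=[-0.05,0,0,0,0,0,-0.15,0,0,0,0,0,-0.3,0,0,0,0,0,-0.5,0,0,0,0,0,-0.7,0,0,0,0,0,-0.85,0,0,0,0,0,-0.95,0,0,0,0,0,-1,0,0,0,0,0],
)

```text
time: 10.85
position: [0.5561, 0.3286, 0.239]
eef_rot: [0.704, 0.08, 0.701, -0.077]
force: [-0.6, 0.3, 0.2]
width: 0.999
```

```bash
python3 - <<'E'
from h import *
from cell import robot
s=robot.state();cv2.imwrite("pics/w6.png",robot.camera("wrist"));s=robot.state();need(s,[.5266,-.299,.25],-93.4)
E
```

```text
pos [0.5563 0.3287 0.2394] jawyaw -12.76 t 10.9 w 0.999 F [-0.16  0.05  0.91]
NEED [-0.0632 -3.0937  0.5486] [ 1.344e+00  7.000e-04 -6.000e-03]
```

View pics/w6.png

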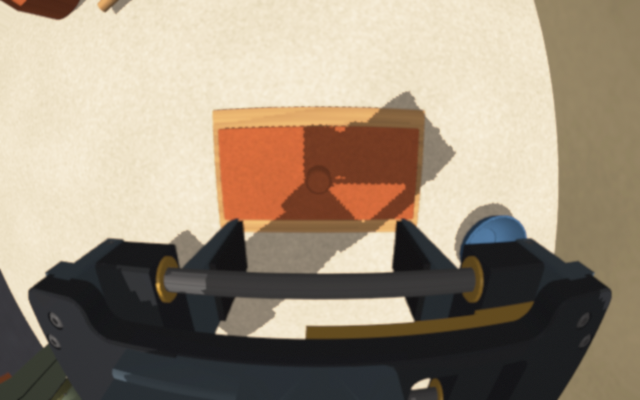

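The lid lies flat on the board with wood visible on all sides (lid corners at (219,129), (420,129), (416,220) and (222,220)). Now I'll go to the peg, turning on the way.

>>> jog_arm(
  series=[-0.06,-1,0.17,0.5,0,0,-0.06,-1,0.17,0.5,0,0,-0.06,-1,0.17,0.5,0,0,-0.06,-1,0.17,0.5,0,0,-0.06,-1,0.17,0.5,0,0,-0.06,-1,0.17,0.5,0,0,-0.06,-1,0.17,0.5,0,0,-0.06,-1,0.17,0.5,0,0],
)

```text
time: 11.7
position: [0.5442, 0.1269, 0.2469]
eef_rot: [0.658, 0.257, 0.659, -0.257]
force: [-0.7, -0.3, 0.6]
width: 0.999
```

```bash
python3 - <<'E'
from h import *
from cell import robot
s=robot.state();need(s,[.5266,-.299,.25],-93.4)
E
```

```text
pos [0.5442 0.1269 0.2469] jawyaw -42.65 t 11.7 w 0.999 F [-0.68 -0.27  0.63]
NEED [-0.0159 -1.626   1.3779] [ 8.458e-01 -6.000e-04  8.000e-04]
```

>>> jog_arm(
  series=[-0.01,-1,0.85,0.45,0,0,-0.01,-1,0.85,0.45,0,0,-0.01,-1,0.85,0.45,0,0,-0.01,-1,0.85,0.45,0,0,-0.01,-1,0.85,0.45,0,0,-0.01,-1,0.85,0.45,0,0,-0.01,-1,0.85,0.45,0,0,-0.01,-1,0.85,0.45,0,0],
)

```text
time: 12.5
position: [0.5337, -0.1351, 0.2492]
eef_rot: [0.58, 0.404, 0.581, -0.404]
force: [0.6, 0.3, 0.4]
width: 0.999
```

```bash
python3 - <<'E'
from h import *
from cell import robot
s=robot.state();need(s,[.52,-.33,.25],-93.4)
E
```

```text
pos [ 0.5337 -0.1351  0.2492] jawyaw -69.69 t 12.5 w 0.999 F [0.58 0.28 0.4 ]
NEED [-0.0053 -0.4025  0.8903] [ 3.952e-01 -1.300e-03  3.000e-04]
```

>>> jog_arm(
  series=[0,-0.32,0.756,0.395,0,0,0,-0.32,0.756,0.395,0,0,0,-0.32,0.756,0.395,0,0,0,-0.32,0.756,0.395,0,0,0,-0.32,0.756,0.395,0,0,0,-0.32,0.756,0.395,0,0,0,-0.32,0.756,0.395,0,0,0,-0.32,0.756,0.395,0,0],
)

```text
time: 13.3
position: [0.5261, -0.2988, 0.2499]
eef_rot: [0.485, 0.514, 0.485, -0.514]
force: [-0.5, 0.1, -1.1]
width: 1.007
```

```bash
python3 - <<'E'
from h import *
from cell import robot
i=robot.camera_info("wrist")
im=robot.camera("wrist");s=robot.state();need(s,[.5266,-.299,.25],-93.4)
cv2.imwrite("pics/w7.png",im);cv2.imwrite("pics/w7c.png",cv2.resize(im[30:230,240:400],None,fx=3,fy=3,interpolation=cv2.INTER_CUBIC))
t=robot.camera("top");cv2.imwrite("pics/t7.png",t);cv2.imwrite("pics/t7c.png",cv2.resize(t[210:345,295:375],None,fx=4,fy=4,interpolation=cv2.INTER_CUBIC))
E
```

```text
pos [ 0.526  -0.2991  0.2498] jawyaw -93.33 t 13.35 w 1.002 F [-0.58 -0.2   0.49]
NEED [-0.0009  0.0031 -0.0007] [ 0.0011 -0.0002 -0.0003]
```

View pics/w7.png

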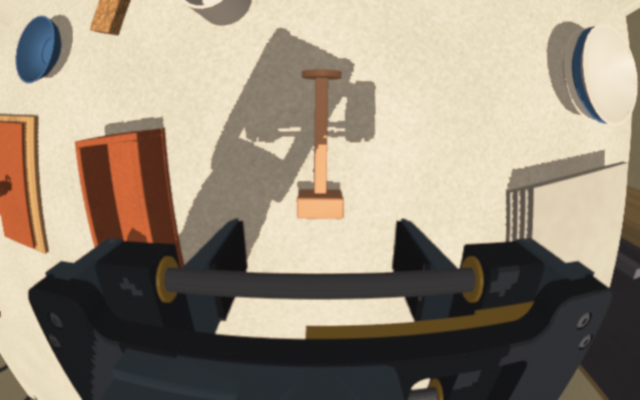

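View pics/w7c.png

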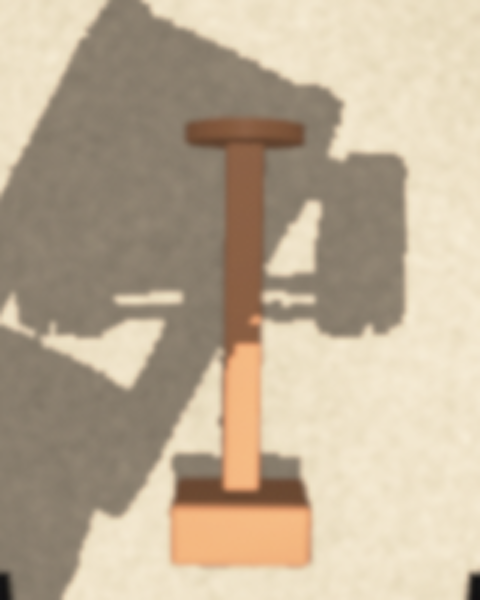

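View pics/t7.png

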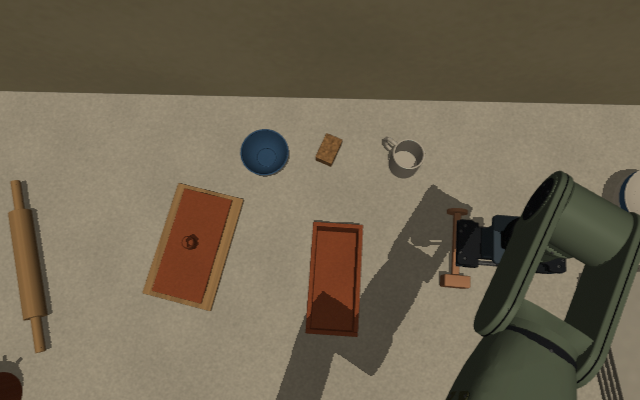

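View pics/t7c.png

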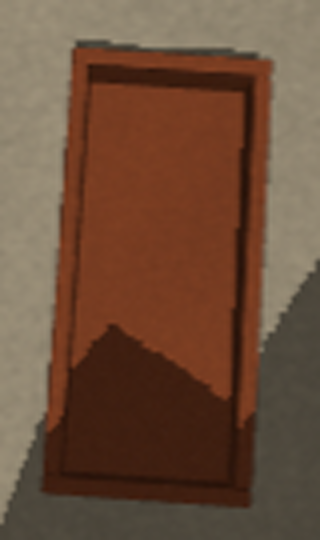

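```bash
python3 - <<'E'
from h import *
from cell import robot
i=robot.camera_info("top");w=robot.camera_info("wrist");s=robot.state()
def rep(n,pts,z,f):
    P=np.array([f(p,z) for p in pts]);e=np.diff(np.r_[P,P[:1]],axis=0)
    print(n,P[:,:2].round(4).tolist(),"mean",P.mean(0).round(4),"len",np.linalg.norm(e,axis=1).round(4),"ang",np.degrees(np.arctan2(e[:,1],e[:,0])).round(2))
ft=lambda p,z:at(i,p,z); fw=lambda p,z:wat(w,s,p,z)
rep("boxout",cr([(76,45),(273,60),(250,506),(44,491)],295,210,4),.08,ft)
rep("boxin",cr([(90,65),(251,74),(235,486),(64,474)],295,210,4),.08,ft)
rep("stem",cr([(226,143),(265,143),(261,490),(222,490)],240,30,3),.033,fw)
rep("plate",cr([(174,506),(309,506),(311,566),(171,566)],240,30,3),.05,fw)
E
```

```text
boxout [[0.609, 0.0378], [0.6031, -0.0758], [0.3552, -0.065], [0.3601, 0.0482]] mean [ 0.4818 -0.0137  0.08  ] len [0.1138 0.2482 0.1133 0.2491] ang [-92.97 177.49  87.49  -2.38]
boxin [[0.5975, 0.0294], [0.5946, -0.0633], [0.3655, -0.0566], [0.3694, 0.0375]] mean [ 0.4818 -0.0133  0.08  ] len [0.0927 0.2292 0.0942 0.2282] ang [-91.79 178.35  87.63  -2.02]
stem [[0.6472, -0.3002], [0.6463, -0.3161], [0.4989, -0.3064], [0.4999, -0.2895]] mean [ 0.5731 -0.3031  0.033 ] len [0.016  0.1477 0.0169 0.1477] ang [-93.23 176.22  86.64  -4.13]
plate [[0.4988, -0.2697], [0.4955, -0.3259], [0.4689, -0.3258], [0.4724, -0.2663]] mean [ 0.4839 -0.2969  0.05  ] len [0.0563 0.0266 0.0596 0.0266] ang [-93.37 179.79  86.62  -7.3 ]
```

>>> jog_arm(
  series=[0.2,0.005,0.003,0.004,0,0,0.4,0.005,0.003,0.004,0,0,0.6,0.005,0.003,0.004,0,0,0.75,0.005,0.003,0.004,0,0,0.88,0.005,0.003,0.004,0,0,0.95,0.005,0.003,0.004,0,0,0.98,0.005,0.003,0.004,0,0,0.98,0.005,0.003,0.004,0,0],
)

```text
time: 14.2
position: [0.5264, -0.3009, 0.0531]
eef_rot: [-0.483, -0.516, -0.484, 0.516]
force: [-1.0, 0.7, -0.2]
width: 0.999
```

```bash
python3 - <<'E'
from h import *
from cell import robot
im=robot.camera("wrist");s=robot.state();need(s,[.527,-.2997,.0065],-93.6)
cv2.imwrite("pics/w8.png",im)
i=robot.camera_info("wrist")
a=np.radians(-3.6);u=np.array([np.cos(a),np.sin(a),0]);v=np.array([-u[1],u[0],0]);b=np.array([.527,-.2997,0])
for d,h,z in [(120,8,33),(120,-8,33),(0,8,33),(0,-8,33),(-30,30,50),(-30,-30,50),(-30,8,33)]: print(d,h,z,wproj(i,s,b+u*d/1e3+v*h/1e3+[0,0,z/1e3]).round(1))
E
```

```text
pos [ 0.527  -0.3013  0.0539] jawyaw -93.68 t 14.25 w 1.001 F [-0.33  0.73  0.65]
NEED [ 0.2372 -0.0006 -0.0079] [-0.0014  0.0002 -0.0006]
120 8 33 [[305.5  46.1]]
120 -8 33 [[331.7  46. ]]
0 8 33 [[307.  231.6]]
0 -8 33 [[330.8 231.6]]
-30 30 50 [[273.8 282.6]]
-30 -30 50 [[364.2 282.5]]
-30 8 33 [[307.7 270.6]]
```

View pics/w8.png

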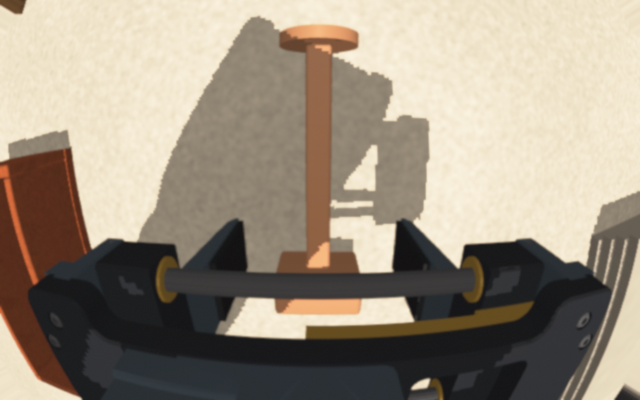

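The stem edges at the disc end are at (306–331, 46), as predicted, and the stem is centred between the fingers. The plate junction reads about 3 px nearer the disc than predicted, so I'll aim 0.5 mm towards it. Then lower and grip.

>>> jog_arm(
  series=[0.06,0.002,-0.006,0,0,0,0.11,0.002,-0.006,0,0,0,0.15,0.002,-0.006,0,0,0,0.19,0.002,-0.006,0,0,0,0.215,0.002,-0.006,0,0,0,0.23,0.002,-0.006,0,0,0,0.236,0.002,-0.006,0,0,0,0.236,0.002,-0.006,0,0,0],
)

```text
time: 15.05
position: [0.5271, -0.3002, 0.0063]
eef_rot: [0.484, 0.516, 0.484, -0.516]
force: [-0.0, -0.1, 0.8]
width: 1.003
```

>>> jog_arm(
  series=[0,0,0,0,0,0,0,0,0,0,0,0,0,0,0,0,0,0,0,0,0,0,0,0,0,0,0,0,0,0,0,0,0,0,0,0,0,0,0,0,0,0,0,0,0,0,0,0],
  grip=-1,
  force=35,
)

```text
time: 15.85
position: [0.5271, -0.3001, 0.0063]
eef_rot: [0.484, 0.516, 0.484, -0.516]
force: [0.3, -0.3, -0.2]
width: 0.327
```

```bash
python3 - <<'E'
from h import *
from cell import robot
s=robot.state();need(s,[.5275,-.2997,.0065],-93.6)
im=robot.camera("wrist");cv2.imwrite("pics/w9.png",im)
E
```

```text
pos [ 0.5271 -0.3001  0.0063] jawyaw -93.7 t 15.85 w 0.327 F [ 0.32 -0.28 -0.17]
NEED [-0.0011  0.0021 -0.0023] [-0.0017 -0.0001  0.    ]
```

View pics/w9.png

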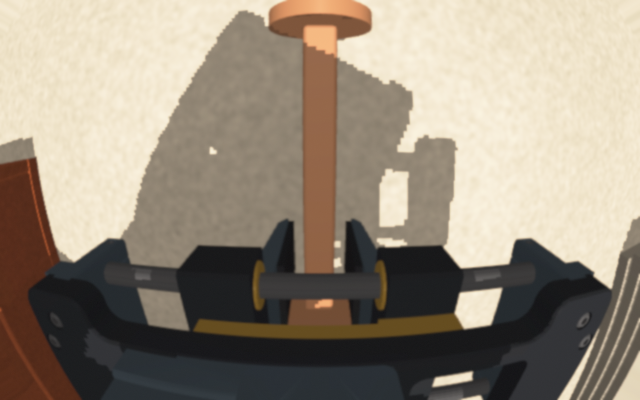

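The fingers are still closing (29.8 mm against a 16 mm stem), so I'll wait another call.

>>> jog_arm(
  series=[0,0,0,0,0,0,0,0,0,0,0,0,0,0,0,0,0,0,0,0,0,0,0,0,0,0,0,0,0,0,0,0,0,0,0,0,0,0,0,0,0,0,0,0,0,0,0,0],
)

```text
time: 16.7
position: [0.5271, -0.3, 0.0063]
eef_rot: [0.484, 0.516, 0.484, -0.516]
force: [-0.2, 1.3, 0.6]
width: 0.168
```

>>> jog_arm(
  series=[-0.01,0,0,0,0,0,-0.025,0,0,0,0,0,-0.04,0,0,0,0,0,-0.06,0,0,0,0,0,-0.08,0,0,0,0,0,-0.095,0,0,0,0,0,-0.1,0,0,0,0,0,-0.1,0,0,0,0,0],
)

```text
time: 17.5
position: [0.5272, -0.3002, 0.0266]
eef_rot: [0.484, 0.516, 0.483, -0.516]
force: [1.1, 0.3, -3.7]
width: 0.173
```

```bash
python3 - <<'E'
from h import *
from cell import robot
s=robot.state();need(s,[.5275,-.2997,.026],-93.6);print(s['ft_torque'])
im=robot.camera("wrist");cv2.imwrite("pics/w10.png",im)
im=robot.camera("scene");cv2.imwrite("pics/s10.png",cv2.resize(im[90:230,150:350],None,fx=4,fy=4,interpolation=cv2.INTER_CUBIC))
E
```

```text
pos [ 0.5272 -0.3002  0.0266] jawyaw -93.7 t 17.5 w 0.173 F [ 1.07  0.34 -3.7 ]
NEED [ 0.0029  0.0015 -0.0026] [-0.0017  0.0001 -0.0004]
[-0.03679938  0.17149495 -0.01568468]
```

View pics/w10.png

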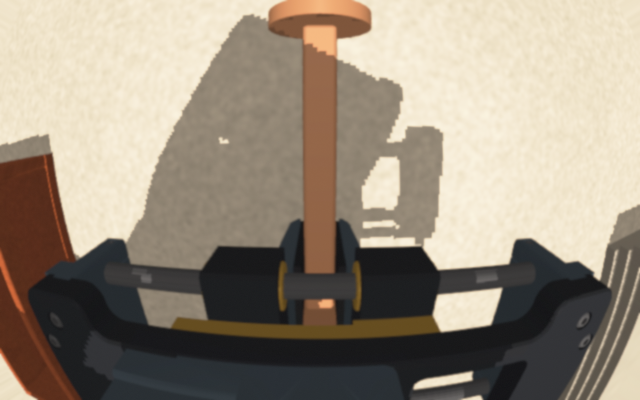

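View pics/s10.png

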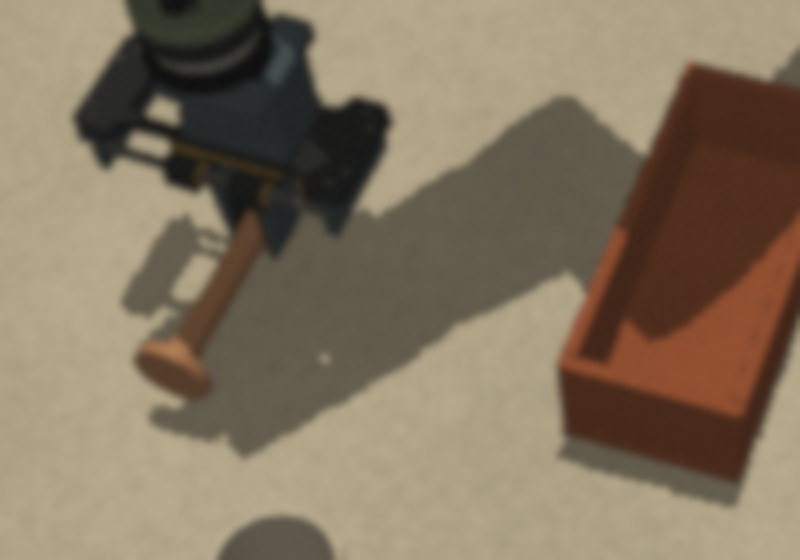

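The peg has lifted level: the disc holds at (320,17) before and after the lift, and the opening is 15.7 mm. I'll raise it clear of the box rim.

>>> jog_arm(
  series=[-0.03,0,0,0,0,0,-0.1,0,0,0,0,0,-0.2,0,0,0,0,0,-0.32,0,0,0,0,0,-0.44,0,0,0,0,0,-0.54,0,0,0,0,0,-0.6,0,0,0,0,0,-0.62,0,0,0,0,0],
)

```text
time: 18.4
position: [0.5278, -0.3006, 0.1525]
eef_rot: [0.485, 0.516, 0.482, -0.516]
force: [-0.3, -0.9, -3.1]
width: 0.175
```

```bash
python3 - <<'E'
from h import *
from cell import robot
s=robot.state();need(s,[.4465,-.0121,.15],-92.3)
E
```

```text
pos [ 0.5278 -0.3006  0.1525] jawyaw -93.7 t 18.4 w 0.175 F [-0.32 -0.87 -3.07]
NEED [ 0.0088 -0.4987 -1.4132] [-0.0234  0.0015 -0.003 ]
```

>>> jog_arm(
  series=[0,-0.012,-0.035,-0.001,0,0,0,-0.04,-0.11,-0.002,0,0,0,-0.08,-0.22,-0.004,0,0,0,-0.12,-0.34,-0.006,0,0,0,-0.162,-0.46,-0.008,0,0,0,-0.205,-0.58,-0.01,0,0,0,-0.247,-0.7,-0.012,0,0,0,-0.289,-0.82,-0.014,0,0],
)

```text
time: 19.2
position: [0.478, -0.1304, 0.1492]
eef_rot: [-0.486, -0.512, -0.489, 0.513]
force: [-0.1, 0.5, -2.8]
width: 0.173
```

```bash
python3 - <<'E'
from h import *
from cell import robot
s=robot.state();need(s,[.4465,-.0121,.15],-92.3)
E
```

```text
pos [ 0.478  -0.1304  0.1492] jawyaw -92.84 t 19.2 w 0.173 F [-0.08  0.46 -2.83]
NEED [-0.0029 -0.1865 -0.5831] [-0.0089 -0.0013  0.0029]
```

>>> jog_arm(
  series=[0,-0.035,-0.11,-0.002,0,0,0,-0.067,-0.21,-0.004,0,0,0,-0.1,-0.31,-0.006,0,0,0,-0.128,-0.4,-0.007,0,0,0,-0.154,-0.48,-0.008,0,0,0,-0.173,-0.54,-0.009,0,0,0,-0.182,-0.57,-0.009,-0.001,0.002,0,-0.186,-0.582,-0.009,-0.001,0.002],
)

```text
time: 20.0
position: [0.448, -0.014, 0.15]
eef_rot: [0.491, 0.51, 0.489, -0.51]
force: [0.4, -0.2, -2.9]
width: 0.174
```

>>> jog_arm(
  series=[0.01,0,0,0,0,0,0.025,0,0,0,0,0,0.04,0,0,0,0,0,0.06,0,0,0,0,0,0.08,0,0,0,0,0,0.095,0,0,0,0,0,0.1,0,0,0,0,0,0.1,0,0,0,0,0],
)

```text
time: 20.8
position: [0.4486, -0.0147, 0.1301]
eef_rot: [0.49, 0.51, 0.489, -0.51]
force: [-0.4, -0.4, -2.9]
width: 0.173
```

```bash
python3 - <<'E'
from h import *
from cell import robot
im=robot.camera("wrist");s=robot.state();need(s,[.4465,-.0121,.128],-92.3);print(s['eef_rot'],(q2R(s['eef_rot'])).as_matrix()[:,0].round(4))
cv2.imwrite("pics/w11.png",im)
im=robot.camera("scene");cv2.imwrite("pics/s11.png",cv2.resize(im[60:260,220:420],None,fx=3,fy=3,interpolation=cv2.INTER_CUBIC))
cv2.imwrite("pics/t11.png",robot.camera("top"))
i=robot.camera_info("wrist");a=np.radians(-2.3);Rz=np.array([[np.cos(a),-np.sin(a)],[np.sin(a),np.cos(a)]])
for x,y in [(115,48),(115,-48),(-115,48),(-115,-48),(125,58),(125,-58)]: print(x,y,wproj(i,s,np.r_[Rz@[x/1e3,y/1e3]+[.4818,-.0135],.08]).round(1))
E
```

```text
pos [ 0.4487 -0.0147  0.1303] jawyaw -92.32 t 20.85 w 0.175 F [ 1.31 -0.33 -1.58]
NEED [ 0.0116 -0.0118 -0.0124] [-0.0003  0.0009 -0.0021]
[ 0.49056587  0.51030444  0.48897844 -0.50973973] [ 0.0021 -0.0011 -1.    ]
115 48 [[250.8  20.4]]
115 -48 [[384.3  20.2]]
-115 48 [[263.1 304.4]]
-115 -48 [[372.6 304.4]]
125 58 [[237.8   9.2]]
125 -58 [[397.3   9. ]]
```

View pics/w11.png

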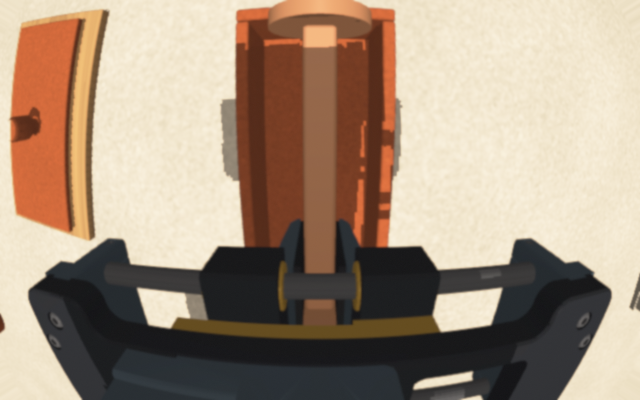

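View pics/s11.png

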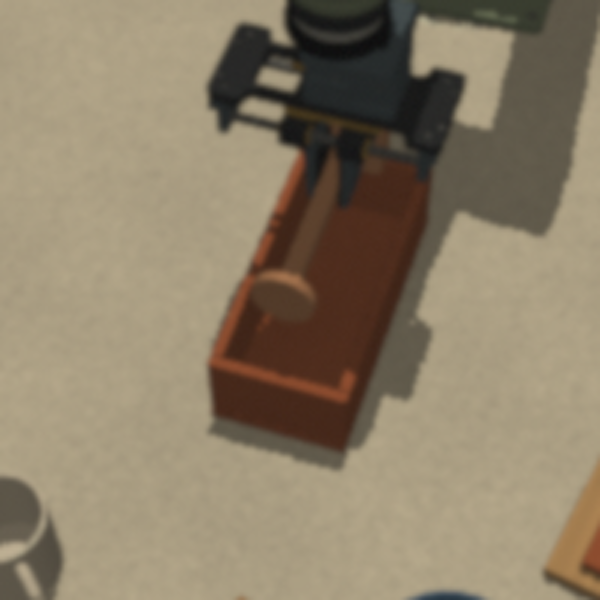

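View pics/t11.png

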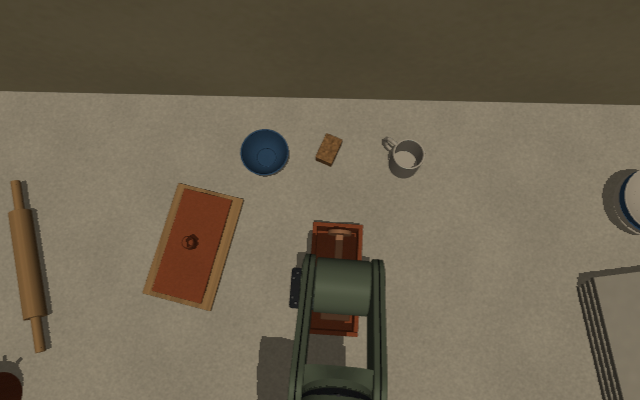

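>>> jog_arm(
  series=[0,-0.003,-0.003,0,0,0,0,-0.006,-0.006,0,0,0,0,-0.009,-0.009,0,0,0,0,-0.012,-0.012,0,0,-0.001,0,-0.012,-0.012,0,0,-0.002,0,-0.012,-0.012,0,0,-0.002,0,-0.012,-0.012,0,0,-0.002,0,-0.012,-0.012,0,0,-0.002],
)

```text
time: 21.75
position: [0.4464, -0.0122, 0.1303]
eef_rot: [-0.49, -0.51, -0.49, 0.51]
force: [0.8, -0.4, -2.4]
width: 0.174
```

```bash
python3 - <<'E'
from h import *
from cell import robot
im=robot.camera("wrist");s=robot.state();need(s,[.4465,-.0121,.13],-92.3);R0=q2R(s['eef_rot']);print(R0.as_matrix()[:,0].round(4))
cv2.imwrite("pics/w12.png",cv2.resize(im[0:250,210:430],None,fx=2.4,fy=2.4,interpolation=cv2.INTER_CUBIC))
i=robot.camera_info("wrist")
# peg points if gripped at balance in tool frame: tool y=+peg x
for d,h,z in [(120,8,8),(120,-8,8),(60,8,8),(60,-8,8),(120,25,0),(120,-25,0),(128,25,0),(128,-25,0)]:
    P=s['position']+R0.apply([-.0188-z/1e3,d/1e3,-h/1e3]);print(d,h,z,wproj(i,s,P).round(1))
E
```

```text
pos [ 0.4464 -0.0122  0.1303] jawyaw -92.32 t 21.8 w 0.173 F [-0.06 -0.64 -2.5 ]
NEED [ 0.0015  0.0005 -0.0005] [-0.0004  0.0009  0.    ]
[-0.    -0.001 -1.   ]
120 8 8 [[305.   25.5]]
120 -8 8 [[339.7  25.6]]
60 8 8 [[305.2 151.4]]
60 -8 8 [[339.3 151.5]]
120 25 0 [[271.   30.9]]
120 -25 0 [[373.2  31.3]]
128 25 0 [[271.3  16. ]]
128 -25 0 [[372.9  16.5]]
```

View pics/w12.png

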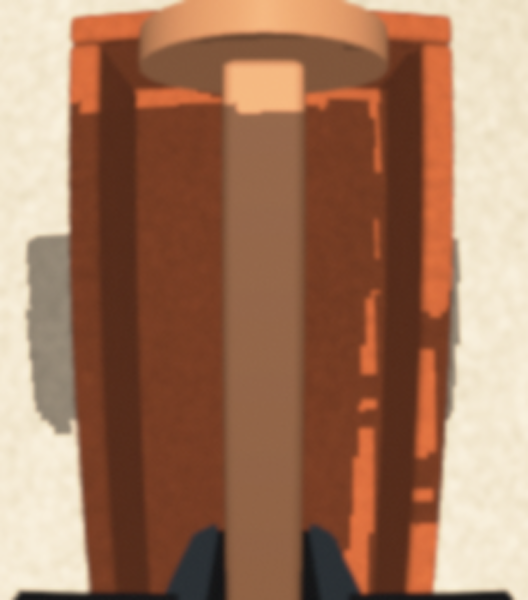

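The stem's end is at row 25.8, against 25.5 predicted for a level grip exactly at the balance point. The stem is centred at column 319.8, against 318.8–319.8 for the box. I'll let it settle for one call, check once more, and hand in.

>>> jog_arm(
  series=[0,0,0,0,0,0,0,0,0,0,0,0,0,0,0,0,0,0,0,0,0,0,0,0,0,0,0,0,0,0,0,0,0,0,0,0,0,0,0,0,0,0,0,0,0,0,0,0],
)

```text
time: 22.6
position: [0.4464, -0.0122, 0.1303]
eef_rot: [-0.49, -0.51, -0.49, 0.51]
force: [0.3, -0.4, -1.4]
width: 0.174
```

```bash
python3 - <<'E'
from h import *
from cell import robot
s=robot.state();need(s,[.4465,-.0121,.13],-92.3);print(np.abs(s['joint_velocities']).max())
print(robot.hand_in())
E
```

```text
pos [ 0.4464 -0.0122  0.1303] jawyaw -92.33 t 22.6 w 0.174 F [ 0.32 -0.42 -1.39]
NEED [ 0.0016  0.0006 -0.0004] [-0.0004  0.0009 -0.    ]
0.001449088844219406
the job is handed in; nothing more can be done
None
```

I lifted the lid off by its knob, set it flat on the wooden board and let go. I then picked up the peg at its balance point and handed in at 22.6 s, with the arm still holding it level above the open box.

- **Lid:** after release, wood showed on all four sides of it. The bowl, mug and sanding block look unmoved in the top picture taken just before the last small correction.
- **Peg position:** its underside is about 44 mm above the rim. The middle of its length is within about 1–2 mm of the middle of the opening, and its length lines up with the box to a fraction of a degree.
- **Peg grip:** the opening of 15.8 mm matches the 16 mm stem. In the last wrist picture the stem's end was within 0.3 px of where a level grip at the balance point would put it.
- **Stillness:** the arm was at rest, with joint speeds around 0.001 rad/s.

**Small disagreements:**
- The wrist picture shows the stem about 1 mm to the side of where the calibration puts it. The box's image is offset by nearly the same amount, so I took this as camera calibration.
- The wrist force read between −1.4 and −3.7 N while holding the peg, against an expected −2.8 N. I put that down to noise.

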